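Fetch the tube rack from behind the reagent bottles

TASK

First move the three reagent bottles from the station to the side tray, standing them all upright there, without shifting the tube rack behind them. Then, with the bottles still in the tray, stand the tube rack upright in the feed lane, down on its floor. Finally put each bottle back upright into its own cup, the one that matches its shape, fully down; do not knock any bottle or the rack over, and leave the beaker where it is.

Things in the scene. Friction and masses are not known exactly. Their poses are not given: they have to be found in the camera images.
- round_center (a point): Round bottle, 60 mm diameter, straight to 90 mm, then shoulder and 34 mm cap; 124 mm high, about 0.3 kg. Origin: on its axis, half-way up; z up. White with black cap; starts upright in its cup. Free space to its neighbours in the row 25 to 50 mm; the rack stands some 15 mm behind (+x), too near for a finger: grip along the row (across its y).
- square_center (a point): Square bottle, 54 x 54 mm, straight to 88 mm, then neck and 34 mm cap; 114 mm high, about 0.28 kg; x, y across its faces. Origin: on its axis, half-way up; z up. White with black cap; starts upright in its cup. Free space to its neighbours in the row 25 to 50 mm; the rack stands some 15 mm behind (+x), too near for a finger: grip along the row (across its y).
- oblong_center (a point): Oblong bottle, 62 (its x) x 40 mm (its y), straight to 86 mm, then neck and 30 mm cap; 112 mm high, about 0.22 kg. Origin: on its axis, half-way up; z up. White with black cap; starts upright in its cup. Free space to its neighbours in the row 25 to 50 mm; the rack stands some 15 mm behind (+x), too near for a finger: grip along the row (across its y).
- rack_center (a point): Tube rack behind the bottles on the 6 mm station plate: white block 26 mm thick (its x), 104 mm long (its y), 54 mm high, with five purple-capped tubes fixed in it (caps 16 mm wide), 84 mm high in all, 0.16 kg. Origin: its centre, 42 mm above its underside; z up. Grip across its thickness once the bottles are gone; the empty cups beside it reach 18 mm above the table.
- cup_round: Fixed low open grey cup on the 6 mm station plate, home of the round bottle, which starts in it: circular, 82 mm outside, 76 mm inside diameter, 12 mm high, floor and walls 3 mm. Origin: centre of its underside, 6 mm above the table; z up. The cups stand in a row along their y, 95 mm apart, in any order.
- cup_square: Fixed low open grey cup on the 6 mm station plate, home of the square bottle, which starts in it: square, 76 mm outside, 70 mm inside, 12 mm high, floor and walls 3 mm. Origin: centre of its underside, 6 mm above the table; z up. The cups stand in a row along their y, 95 mm apart, in any order.
- cup_oblong: Fixed low open grey cup on the 6 mm station plate, home of the oblong bottle, which starts in it: 84 (x) by 62 mm (y) outside, 78 by 56 mm inside, 12 mm high, floor and walls 3 mm. Origin: centre of its underside, 6 mm above the table; z up. The cups stand in a row along their y, 95 mm apart, in any order.
- side_tray: Side tray: fixed flat empty steel tray to one side of the station, 300 mm (its x) by 124 mm (its y), 10 mm high, walls and floor 3 mm thick. Origin: centre of its underside, on the table; z up.
- feed_lane: Feed lane: fixed short black trough to the other side of the station, 52 mm (its x) by 130 mm (its y) outside, 46 by 124 mm inside, 14 mm high, floor 3 mm thick, for one tube rack standing lengthwise in it. Origin: centre of its underside, on the table; z up.
- beaker: White beaker standing loose beyond the station, 68 mm rim diameter, 85 mm high: a bystander, leave it alone. Origin: centre of its underside.

How it is judged:
By the outcome, as a careful person would: the job done as asked, in the order asked, and still so for the second after the job is handed in, with the robot touching nothing.
It also fails if it takes over 144 s, if anything falls off the work surface, if the arm or the gripper's body presses on something with over 40 N, if the wrist force passes 120 N, or if a joint passes its speed limit or range.

ROBOT

A 7-joint arm with a two-finger parallel gripper is mounted at the origin on the work surface. World frame = base frame: x ahead of the robot, y to its left, z up, the work surface at z = 0. Lengths are in m, angles in rad, forces in N, time in s.
With the tool pointing down it reaches from about 0.425 to 0.925 m from the base axis. Payload 6.8 kg.
Tool frame: the origin (TCP) lies at the very end of the fingers, on their centre line; the grasp point (between the pads) lies 19 mm behind it; z points along the fingers, y is the line along which they close (so a half turn about z gives the same grasp; the last joint's range is limited). The gripper opens to 85 mm and grips with 20 to 120 N. Pads are 22 mm wide; open, the fingers measure 114 mm over their backs; the gripper's body (76 mm by 85 mm) begins 54 mm behind the grasp point. The pads swing forward as they close: fully open they stand 13 mm farther back than shut.
Start: joints at [1.015, 0.477, 0.022, 1.555, -0.011, 1.109, -0.083], TCP at [0.292, -0.608, 0.231] pointing down, gripper open.
Joint ranges: [-2.96, 2.96], [-0.34, 2.1], [-1.41, 1.46], [0.24, 2.44], [-1.37, 4.51], [0.17, 1.92], [-2.96, 2.96]. Speed limits (rad/s): [2.39, 2.39, 3.14, 3.14, 3.14, 3.14, 3.14].

INTERFACE

Orientations are given as a unit quaternion [w, x, y, z].
In Python, from station import bot gives the robot as it stands.
- The arm moves only by the tool jog_arm, never from a script. Its argument "motion" is a list of rows, each a list of 7 numbers: the turn, a rotation vector about the tool's x, y, z in rad, then the shift along the tool's x, y, z in mm, then the finger opening in mm, from 0 to 85.4. A call has 1 to 10 rows; each row is the pose to reach, as a shift and turn from the pose commanded when the call began, along the tool's axes at that moment; what a row does not reach only later rows make up. A row lasts 1/8 s, in which the tool goes at most 62.5 mm and 10.7 degrees, less where a joint would pass 70% of its speed; a pose out of reach is approached as far as the arm can. A call with a gripper value outside its range is refused whole. The fingers move at their own pace and stop on an object; "grip_force" is the grip in N (left out, the last holds). Time passes only in rows, so rows that repeat a pose let the fingers close. It gives the time, the measured TCP pose, the force, the opening and the grip force at its end, in the units of the state.
- bot.get_obs(): the state, without advancing time (a new reading comes with each control period).
- bot.read_camera(name): name is "side" or "top"; returns a dict with "pixels" (384x512x3 uint8, red, green, blue), "camera_matrix" (3x3 intrinsics, pixels), "T" (4x4, takes a point from camera to world coordinates). Camera axes: x right, y down, z forward; pixel columns grow to the right and rows downward; lengths in m; the calibration is good to about 2 mm. A picture is of the moment at which its call begins. There is no depth.
- bot.hand_in(): hands the job in; it is judged then, once.
Trained networks look in a picture, given as the dict that the camera call returned (one of the last four; its "shot" number tells which), for a name from the list of things; names that differ only in an ending like _2 or _b are one class to them, and where a whole thing is asked for, a point or a joint stands for the part that bears it (a point fixed in the world has none). Each returns a list of dicts, best first, with "score" (0 to 1); they miss things now and then, are a little off and sometimes report something else, mostly with a low value. They report only what shows in the picture. A call takes as long as a camera call.
- bot.spot_in(thing, picture): "xy" ([column, row] in pixels, amid what is visible of it).
- bot.tip_of(thing, picture): "xy" ([column, row] in pixels: a listed point, or the origin of a listed thing).
The state is a dict: "t": time; "q": joint angles; "joint_vel": joint speeds; "joint_torque": joint torques, N m; "eef_pos": TCP position; "tool_rot": TCP orientation; "contact_force": force on the tool from outside, world axes, zero at the start; "torque": the same for the moment, N m; "gripper_width": opening from 0.0 (shut) to 1.0 (fully open); "grasp_force": force on a finger pad.
Only numpy, scipy, OpenCV 4.12 (cv2) and the standard library are available. Lean on these libraries where they do the work, as an engineer would, in place of code of your own. Each camera call takes 0.05 s, during which the arm holds its last target. There are 200 camera calls.

## Working session

There is one attempt and no reset: what is moved stays moved. The work goes in short steps, Python scripts to look and compute and a tool call to move; the robot and the scene stay as the last step left them, time stands still between calls to the robot, and variables do not carry over. Pictures are saved under pics/ and viewed, at most 14 in all, crops included, and the job is handed in when it is done.

Besides the shell and the picture viewer there is one more tool, called after ">>>" by a JSON object that holds its "op" and its "data", one argument or row to a line. jog_arm: Moves the arm, as the interface text tells. Its arguments: {"type":"object","properties":{"motion":{"type":"array"},"grip_force":{"type":"number"}},"required":["motion"]}

```bash
mkdir -p pics; cat > h.py <<'E'
import numpy as np, cv2
from station import bot
def shot(n): return bot.read_camera(n)
def save(p,f,scale=1): 
    im=p["pixels"][:,:,::-1]; cv2.imwrite("pics/"+f,im)
def ray(p,xy):
    K=np.array(p["camera_matrix"]);T=np.array(p["T"])
    d=T[:3,:3]@np.linalg.solve(K,[xy[0],xy[1],1.]); return T[:3,3],d/np.linalg.norm(d)
def onz(p,xy,z):
    o,d=ray(p,xy); return o+d*(z-o[2])/d[2]
def tri(rs):
    A=sum(np.eye(3)-np.outer(d,d) for o,d in rs);b=sum((np.eye(3)-np.outer(d,d))@o for o,d in rs)
    x=np.linalg.solve(A,b); return x,max(np.linalg.norm((np.eye(3)-np.outer(d,d))@(x-o)) for o,d in rs)
def proj(p,X):
    T=np.array(p["T"]);c=T[:3,:3].T@(np.array(X)-T[:3,3]);u=np.array(p["camera_matrix"])@c;return u[:2]/u[2]
E
python3 - <<'E'
from h import *
np.set_printoptions(precision=4,suppress=True)
o=bot.get_obs();print(o["eef_pos"],o["tool_rot"],o["contact_force"],o["gripper_width"])
P={n:shot(n) for n in("side","top")}
for n,p in P.items(): save(p,n+"0.png");print(n,p["T"][:3,3],p["T"][:3,2])
for t in "round_center square_center oblong_center rack_center cup_round cup_square cup_oblong side_tray feed_lane beaker".split():
    r={n:bot.tip_of(t,P[n]) for n in P}
    for n in r: print(t,n,[(np.round(a["xy"],1),round(a["score"],2)) for a in r[n][:3]])
    if all(r.values()): print("   ",*tri([ray(P[n],r[n][0]["xy"]) for n in r]))
E
```

```text
[ 0.292  -0.6079  0.2303] [-0.0009  0.975   0.222  -0.0003] [-0.0946  0.1535  0.0849] 1.0011346054223904
side [0.445  0.8445 0.9031] [ 0.1446 -0.7102 -0.689 ]
top [0.5178 0.0284 1.0484] [ 0.0828 -0.0186 -0.9964]
round_center side [(array([213.8, 219.8]), 0.71), (array([294.1, 195.8]), 0.58)]
round_center top [(array([279.7, 223.9]), 0.74)]
    [0.6258 0.0175 0.0282] 0.12230924966325186
square_center side [(array([301.2, 175.1]), 0.59)]
square_center top [(array([312.1, 221.8]), 0.58)]
    [ 0.5132 -0.1123  0.076 ] 0.0035924154134136946
oblong_center side [(array([287.4, 221.3]), 0.83)]
oblong_center top [(array([243.2, 219.8]), 0.89)]
    [0.5259 0.0704 0.0638] 0.00039455774330240966
rack_center side [(array([274.8, 195.9]), 0.95)]
rack_center top []
cup_round side [(array([293.4, 209.9]), 0.37)]
cup_round top [(array([278.6, 220.1]), 0.73), (array([373.6, 211.6]), 0.2)]
    [ 0.5216 -0.0271  0.0107] 0.0015928423619855985
cup_square side [(array([299.7, 189.5]), 0.52)]
cup_square top [(array([314.8, 223.7]), 0.69)]
    [ 0.5118 -0.1304  0.0002] 0.0006779499265970493
cup_oblong side [(array([289.8, 232.4]), 0.62)]
cup_oblong top [(array([245.2, 218.8]), 0.84)]
    [0.5236 0.0664 0.0147] 0.004944882610444616
side_tray side [(array([282.5, 306.1]), 0.83)]
side_tray top [(array([164.7, 225.5]), 0.86)]
    [0.5102 0.2942 0.0016] 0.0038827548197027228
feed_lane side [(array([299.1, 153.7]), 0.89)]
feed_lane top [(array([371.7, 212.8]), 0.85)]
    [ 0.5362 -0.2894  0.0178] 0.002634466475561768
beaker side [(array([212.3, 219.3]), 0.68)]
beaker top [(array([254.7, 148.7]), 0.62)]
    [ 0.7416  0.0387 -0.0021] 0.010956989269621652
```

```bash
python3 - <<'E'
import cv2
for n,(x0,y0,x1,y1) in {"side":(150,110,420,380),"top":(90,110,450,320)}.items():
    im=cv2.imread(f"pics/{n}0.png")[y0:y1,x0:x1]; s=min(800/im.shape[1],600/im.shape[0]); s=2.2
    cv2.imwrite(f"pics/{n}0c.png",cv2.resize(im,None,fx=s,fy=s,interpolation=cv2.INTER_CUBIC))
E
```

```text
(no output)
```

View pics/side0c.png

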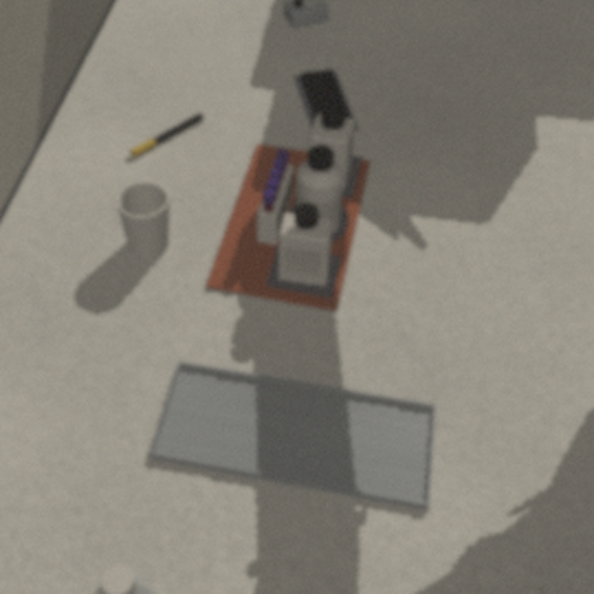

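View pics/top0c.png

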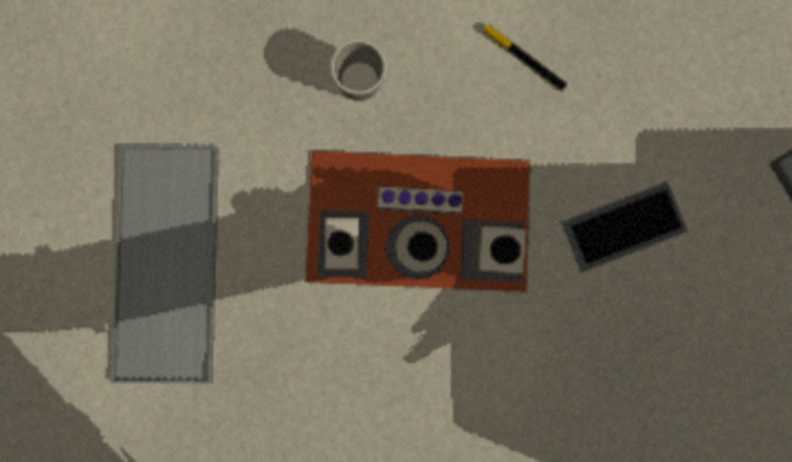

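The pictures show the row from +y to −y as oblong, round, square. In the top picture their caps are at about (244,220), (282,222) and (319,223). The rack is behind them at about (281,200), the tray at (165,229), the tilted lane at (374,213) and the beaker at (253,141). Next I'll segment these for accuracy.

```bash
cat > seg.py <<'E'
from h import *
np.set_printoptions(precision=4,suppress=True)
def blob(m,near):
    n,l,s,c=cv2.connectedComponentsWithStats(m.astype(np.uint8))
    k=1+np.argmin([np.hypot(*(c[i]-near))+ (1e3 if s[i,4]<8 else 0) for i in range(1,n)])
    return l==k,c[k],s[k,4]
def rect(m):
    cs,_=cv2.findContours(m.astype(np.uint8),0,1); return cv2.boxPoints(cv2.minAreaRect(max(cs,key=len)))
E
python3 - <<'E'
from seg import *
P={n:shot(n) for n in("side","top")}
I={n:P[n]["pixels"].astype(int) for n in P}
near={"oblong":((289,208),(244.5,220.5)),"round":((295.5,181.4),(282.3,222.3)),"square":((301,164.5),(319.5,223.2))}
for k,(a,b) in near.items():
    out=[]
    for n,q in (("side",a),("top",b)):
        m=I[n].max(2)<45
        _,c,s=blob(m,np.array(q)); out.append((c,s,m[int(q[1]),int(q[0])],I[n][int(q[1]),int(q[0])]))
    print(k,out, *tri([ray(P["side"],out[0][0]),ray(P["top"],out[1][0])]))
t=I["top"]; pt=P["top"]
m=(t[:,:,2]>t[:,:,1]+12)&(t[:,:,2]>t[:,:,0]+5); y,x=np.nonzero(m); s=(abs(x-281)<30)&(abs(y-200)<10);x=x[s];y=y[s]
print("rack",len(x),x.min(),x.max(),y.min(),y.max(),onz(pt,(x.mean(),y.mean()),.09)); A=np.polyfit(x,y,1);e=[onz(pt,(u,np.polyval(A,u)),.09) for u in(x.min(),x.max())];print(e,np.degrees(np.arctan2(*(e[0]-e[1])[:2])))
m=(t[:,:,0]>t[:,:,2]+25)&(t[:,:,0]>1.7*t[:,:,2]); b,c,s=blob(cv2.morphologyEx(m.astype(np.uint8),3,np.ones((3,3))),np.array([281,205])); R=rect(b);W=np.array([onz(pt,r,.006) for r in R]);print("plate",R.tolist(),W,s)
m=t.max(2)<75; b,c,s=blob(cv2.morphologyEx(m.astype(np.uint8),2,np.ones((3,3))),np.array([374,213]));R=rect(b);print("lane",R.tolist(),s)
m=t.max(2)<35; b,c,s=blob(m,np.array([374,213]));R=rect(b);W=np.array([onz(pt,r,.003) for r in R]);print("laneblack",R.tolist(),W,W.mean(0),[np.linalg.norm(W[i]-W[i-1]) for i in range(2)],s)
R=np.array([[115,144],[216,146],[211,381],[110,379]])/2.2+[90,110];W=np.array([onz(pt,r,.01) for r in R]);print("tray",W,W.mean(0))
b=bot.tip_of("beaker",pt);print(onz(pt,b[0]["xy"],0))
E
```

```text
oblong [(array([288.9762, 207.9048]), np.int32(42), np.False_, array([46, 42, 43])), (array([244.2043, 220.2903]), np.int32(93), np.True_, array([12, 12, 10]))] [0.5239 0.0658 0.1115] 9.912125288759109e-05
round [(array([295.0469, 181.6562]), np.int32(64), np.True_, array([35, 35, 31])), (array([281.6496, 221.7153]), np.int32(137), np.True_, array([9, 9, 6]))] [ 0.5191 -0.0286  0.1222] 0.000680578326283865
square [(array([297.5959, 154.1301]), np.int32(292), np.True_, array([36, 36, 35])), (array([319.1778, 223.0222]), np.int32(135), np.True_, array([11, 11, 12]))] [ 0.5189 -0.1179  0.1503] 0.0054379876596699975
rack 114 264 298 196 203 [ 0.5762 -0.0281  0.09  ]
[array([0.5794, 0.0142, 0.09  ]), array([ 0.5726, -0.0746,  0.09  ])] 4.396832765007301
plate [[228.51547241210938, 237.6597900390625], [231.23092651367188, 177.91958618164062], [331.5237121582031, 182.47836303710938], [328.8082580566406, 242.21856689453125]] [[ 0.4766  0.1147  0.006 ]
 [ 0.6456  0.1052  0.006 ]
 [ 0.6277 -0.1811  0.006 ]
 [ 0.4584 -0.1676  0.006 ]] 3510
lane [[344.3326416015625, 210.14967346191406], [393.5904541015625, 191.46568298339844], [402.55511474609375, 215.0997772216797], [353.29730224609375, 233.7837677001953]] 1312
laneblack [[348.6804504394531, 211.96905517578125], [392.8402404785156, 194.98452758789062], [399.9020690917969, 213.34536743164062], [355.7422790527344, 230.32989501953125]] [[ 0.5427 -0.2279  0.003 ]
 [ 0.589  -0.3569  0.003 ]
 [ 0.536  -0.3747  0.003 ]
 [ 0.4902 -0.2461  0.003 ]] [ 0.5395 -0.3014  0.003 ] [np.float64(0.055506832352320026), np.float64(0.13708097189954022)] 912
tray [[0.6563 0.3561 0.01  ]
 [0.6516 0.2267 0.01  ]
 [0.354  0.2334 0.01  ]
 [0.3592 0.3597 0.01  ]] [0.5053 0.294  0.01  ]
[0.7291 0.0449 0.    ]
```

```bash
cat > plan.py <<'E'
import sys,json
from h import *
from scipy.spatial.transform import Rotation as Ro
def st():
    o=bot.get_obs(); R=Ro.from_quat(np.array(o["tool_rot"])[[1,2,3,0]]); return o,np.array(o["eef_pos"]),R
def plan(*tg):  # each x,y,z(mm),psi(deg)
    o,p,R=st()
    print("t",round(o["t"],2),"p",np.round(p*1e3,1),"psi",round(np.degrees(np.arctan2(*R.as_matrix()[[1,0],0])),2),"F",np.round(o["contact_force"],1),"w",round(o["gripper_width"]*85.4,1),"gf",np.round(o["grasp_force"],1),"q7",round(o["q"][6],2))
    for t in tg:
        x,y,z,psi=t; Rt=Ro.from_euler("ZX",[psi,180],degrees=True)
        print(t,"->",np.round((R.inv()*Rt).as_rotvec(),3)+0,np.round(R.inv().apply(np.array([x,y,z])-p*1e3),1))
if __name__=="__main__": plan(*json.loads(sys.argv[1]))
E
python3 - <<'E'
from seg import *
p=shot("top")
print(onz(p,(319.2,223),.117),onz(p,(281.65,221.7),.127),onz(p,(244.2,220.3),.116))
R=np.array([[348.7,212],[392.8,195],[399.9,213.3],[355.7,230.3]])
print(np.mean([onz(p,r,.014) for r in R],0))
E
python3 plan.py '[[524,66,220,-3.7]]'
```

```text
[ 0.5134 -0.124   0.117 ] [ 0.5185 -0.0283  0.127 ] [0.5238 0.0656 0.116 ]
[ 0.5393 -0.2979  0.014 ]
t 1.3 p [ 292.3 -608.5  231.3] psi 25.66 F [-0.3  0.6 -0.3] w 85.5 gf 0.0 q7 -0.08
[524, 66, 220, -3.7] -> [0.    0.    0.512] [ 500.9 -507.6   11.3]
```

>>> {"op": "jog_arm", "data": {
  "motion": [
    [0, 0, 0.51, 501, -508, 11, 70],
    [0, 0, 0.51, 501, -508, 11, 70],
    [0, 0, 0.51, 501, -508, 11, 70],
    [0, 0, 0.51, 501, -508, 11, 70],
    [0, 0, 0.51, 501, -508, 11, 70],
    [0, 0, 0.51, 501, -508, 11, 70],
    [0, 0, 0.51, 501, -508, 11, 70],
    [0, 0, 0.51, 501, -508, 11, 70],
    [0, 0, 0.51, 501, -508, 11, 70],
    [0, 0, 0.51, 501, -508, 11, 70]
  ],
  "grip_force": 40
}}

```text
t: 2.55
eef_pos: [0.4958, -0.0155, 0.2221]
tool_rot: [0.0, 1.0, -0.031, 0.001]
contact_force: [0.2, 0.8, -0.4]
gripper_width: 0.818
grasp_force: 0.0
```

```bash
python3 plan.py '[[524,66,220,-3.7],[524,66,55,-3.7]]'
```

```text
t 2.55 p [495.8 -15.5 222.1] psi -3.58 F [ 0.2  0.8 -0.4] w 69.8 gf 0.0 q7 -1.78
[524, 66, 220, -3.7] -> [ 0.    -0.001  0.002] [ 23.1 -83.2   2.1]
[524, 66, 55, -3.7] -> [ 0.    -0.001  0.002] [ 22.9 -83.2 167.1]
```

>>> {"op": "jog_arm", "data": {
  "motion": [
    [0, 0, 0, 23, -83, 2, 70],
    [0, 0, 0, 23, -83, 2, 70],
    [0, 0, 0, 23, -83, 2, 70],
    [0, 0, 0, 23, -83, 2, 70]
  ]
}}

```text
t: 3.05
eef_pos: [0.5231, 0.0627, 0.2196]
tool_rot: [0.0, 0.999, -0.032, -0.0]
contact_force: [-0.2, -1.0, -1.2]
gripper_width: 0.82
grasp_force: 0.0
```

```bash
python3 plan.py '[[524,66,55,-3.7]]'; python3 -c "
from h import *
p=shot('side');cv2.imwrite('pics/s1.png',cv2.resize(p['pixels'][140:260,220:370,::-1],None,fx=4,fy=4))"
```

```text
t 3.05 p [523.1  62.7 219.6] psi -3.64 F [-0.2 -1.  -1.2] w 70.0 gf 0.0 q7 -1.95
[524, 66, 55, -3.7] -> [0.001 0.    0.001] [  0.8  -3.5 164.6]
```

View pics/s1.png

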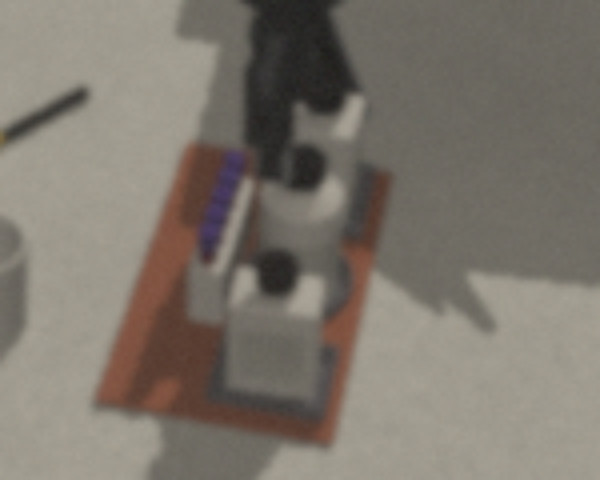

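The side view shows all three bottles upright. The oblong cap is at about (289,208), the rack is untouched behind the row, and the open gripper hangs above. Descending now.

>>> {"op": "jog_arm", "data": {
  "motion": [
    [0, 0, 0, 0, -2, 50, 70],
    [0, 0, 0, 0, -2, 100, 70],
    [0, 0, 0, 0, -2, 135, 70],
    [0, 0, 0, 0, -2, 155, 70],
    [0, 0, 0, 0, -2, 165, 70],
    [0, 0, 0, 0, -2, 165, 70],
    [0, 0, 0, 0, -2, 165, 70]
  ]
}}

```text
t: 3.98
eef_pos: [0.5242, 0.0658, 0.0556]
tool_rot: [-0.0, 1.0, -0.031, 0.001]
contact_force: [0.8, 0.9, 1.2]
gripper_width: 0.819
grasp_force: 0.0
```

```bash
python3 plan.py '[[524,66,55,-3.7]]'; python3 -c "
from h import *
p=shot('top');cv2.imwrite('pics/t1.png',cv2.resize(p['pixels'][170:260,210:350,::-1],None,fx=4,fy=4))
p=shot('side');print(proj(p,bot.get_obs()['eef_pos']))
cv2.imwrite('pics/s2.png',cv2.resize(p['pixels'][140:260,220:370,::-1],None,fx=4,fy=4))"
```

```text
t 3.98 p [524.2  65.8  55.6] psi -3.6 F [0.8 0.9 1.2] w 70.0 gf 0.0 q7 -2.05
[524, 66, 55, -3.7] -> [ 0.    -0.002  0.002] [-0.2 -0.2  0.6]
[288.30280849 222.25454344]
```

View pics/s2.png

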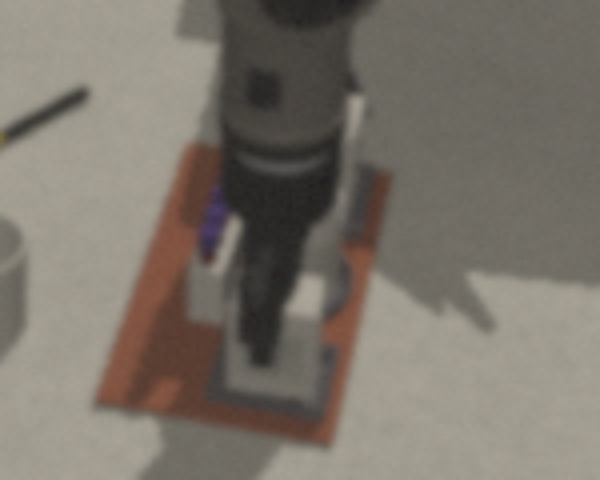

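The finger tip shows at about (285,231), in front of the oblong bottle and roughly centred on it. Closing and lifting.

>>> {"op": "jog_arm", "data": {
  "motion": [
    [0, 0, 0, 0, 0, 0, 35],
    [0, 0, 0, 0, 0, 0, 20],
    [0, 0, 0, 0, 0, 0, 20],
    [0, 0, 0, 0, 0, 0, 20],
    [0, 0, 0, 0, 0, 0, 20],
    [0, 0, 0, 0, 0, -15, 20],
    [0, 0, 0, 0, 0, -45, 20],
    [0, 0, 0, 0, 0, -90, 20],
    [0, 0, 0, 0, 0, -135, 20],
    [0, 0, 0, 0, 0, -150, 20]
  ],
  "grip_force": 50
}}

```text
t: 5.32
eef_pos: [0.5247, 0.0664, 0.2079]
tool_rot: [-0.0, 1.0, -0.031, 0.002]
contact_force: [1.4, 0.1, -2.7]
gripper_width: 0.466
grasp_force: 50.3
```

```bash
python3 plan.py '[[605,290,205,-3.7],[605,290,51,-3.7]]'
```

```text
t 5.33 p [524.7  66.4 207.9] psi -3.57 F [ 1.4  0.1 -2.7] w 39.8 gf 50.3 q7 -1.96
[605, 290, 205, -3.7] -> [-0.001 -0.005  0.002] [  66.2 -228.2    3.4]
[605, 290, 51, -3.7] -> [-0.001 -0.005  0.002] [  65.5 -228.   157.4]
```

>>> {"op": "jog_arm", "data": {
  "motion": [
    [0, 0, 0, 6, -20, 1, 20],
    [0, 0, 0, 18, -60, 2, 20],
    [0, 0, 0, 31, -105, 2, 20],
    [0, 0, 0, 44, -150, 3, 20],
    [0, 0, 0, 56, -190, 3, 20],
    [0, 0, 0, 63, -215, 3, 20],
    [0, 0, 0, 66, -228, 3, 20],
    [0, 0, 0, 66, -228, 30, 20],
    [0, 0, 0, 66, -228, 70, 20],
    [0, 0, 0, 66, -228, 110, 20]
  ]
}}

```text
t: 6.58
eef_pos: [0.6032, 0.288, 0.0932]
tool_rot: [0.001, 0.999, -0.032, -0.0]
contact_force: [0.0, -0.1, -2.4]
gripper_width: 0.463
grasp_force: 50.3
```

```bash
python3 plan.py '[[605,290,51,-3.7]]'
```

```text
t 6.58 p [603.2 288.   93.2] psi -3.63 F [ 0.  -0.1 -2.4] w 39.5 gf 50.3 q7 -2.35
[605, 290, 51, -3.7] -> [0.001 0.    0.001] [ 1.6 -2.1 42.2]
```

>>> {"op": "jog_arm", "data": {
  "motion": [
    [0, 0, 0, 0, 0, 20, 20],
    [0, 0, 0, 0, 0, 34, 20],
    [0, 0, 0, 0, 0, 41, 20],
    [0, 0, 0, 0, 0, 43, 20],
    [0, 0, 0, 0, 0, 43, 20]
  ]
}}

```text
t: 7.2
eef_pos: [0.604, 0.2898, 0.0525]
tool_rot: [-0.0, 1.0, -0.031, 0.001]
contact_force: [0.1, -1.1, -2.6]
gripper_width: 0.469
grasp_force: 50.2
```

```bash
python3 plan.py '[[605,290,51,-3.7]]'
```

```text
t 7.2 p [604.  289.8  52.5] psi -3.56 F [ 0.1 -1.1 -2.6] w 40.1 gf 50.2 q7 -2.36
[605, 290, 51, -3.7] -> [-0.001 -0.001  0.002] [ 1.  -0.3  1.5]
```

>>> {"op": "jog_arm", "data": {
  "motion": [
    [0, 0, 0, 0, 0, 2, 20],
    [0, 0, 0, 0, 0, 3, 20],
    [0, 0, 0, 0, 0, 3, 50],
    [0, 0, 0, 0, 0, 3, 65],
    [0, 0, 0, 0, 0, 3, 70],
    [0, 0, 0, 0, 0, -30, 70],
    [0, 0, 0, 0, 0, -80, 75],
    [0, 0, 0, 0, 0, -130, 80],
    [0, 0, 0, 0, 0, -165, 80],
    [0, 0, 0, 0, 0, -165, 80]
  ]
}}

```text
t: 8.45
eef_pos: [0.6051, 0.2906, 0.2205]
tool_rot: [-0.002, 1.0, -0.031, 0.003]
contact_force: [0.1, -0.2, 0.2]
gripper_width: 0.933
grasp_force: 0.0
```

```bash
python3 plan.py '[[519,-28,217,-3.7],[519,-28,65,-3.7]]'
```

```text
t 8.45 p [605.1 290.6 220.5] psi -3.57 F [ 0.1 -0.2  0.2] w 79.7 gf 0.0 q7 -2.31
[519, -28, 217, -3.7] -> [-0.004 -0.006  0.002] [-66.1 323.4   2. ]
[519, -28, 65, -3.7] -> [-0.004 -0.006  0.002] [-67.  323.9 154. ]
```

>>> {"op": "jog_arm", "data": {
  "motion": [
    [0, 0, 0, -66, 323, 0, 76],
    [0, 0, 0, -66, 323, 0, 76],
    [0, 0, 0, -66, 323, 0, 76],
    [0, 0, 0, -66, 323, 0, 76],
    [0, 0, 0, -66, 323, 0, 76],
    [0, 0, 0, -66, 323, 0, 76],
    [0, 0, 0, -66, 323, 0, 76],
    [0, 0, 0, -66, 323, 0, 76]
  ]
}}

```text
t: 9.45
eef_pos: [0.5179, -0.0266, 0.2164]
tool_rot: [-0.001, 1.0, -0.03, -0.0]
contact_force: [-0.2, -0.8, 0.1]
gripper_width: 0.89
grasp_force: 0.0
```

```bash
python3 plan.py '[[519,-28,66,-3.7]]'; python3 -c "
from seg import *
p=shot('side');print(bot.tip_of('oblong_center',p)[:2], proj(p,[.605,.29,.059]),proj(p,[.519,-.0285,.071]),bot.tip_of('round_center',p)[:2])
cv2.imwrite('pics/s3.png',cv2.resize(p['pixels'][120:360,180:380,::-1],None,fx=2.5,fy=2.5))"
```

```text
t 9.45 p [517.9 -26.6 216.4] psi -3.41 F [-0.2 -0.8  0.1] w 76.0 gf 0.0 q7 -1.77
[519, -28, 66, -3.7] -> [-0.001  0.     0.005] [  1.2   1.5 150.4]
[{'xy': [243.2, 287.2], 'score': 0.95}] [242.21  285.414] [294.6046 194.9687] [{'xy': [294.6, 191.7], 'score': 0.58}]
```

View pics/s3.png

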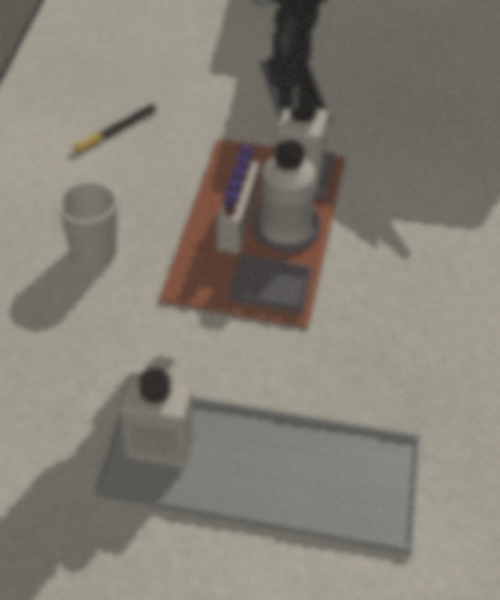

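The oblong bottle stands upright in the tray, cap at about (242,274). Its cup is empty and the rack has not moved. Next is the round bottle.

>>> {"op": "jog_arm", "data": {
  "motion": [
    [0, 0, 0, 1, 1, 50, 76],
    [0, 0, 0, 1, 1, 95, 76],
    [0, 0, 0, 1, 1, 130, 76],
    [0, 0, 0, 1, 1, 147, 76],
    [0, 0, 0, 1, 1, 150, 76],
    [0, 0, 0, 1, 1, 150, 76]
  ]
}}

```text
t: 10.35
eef_pos: [0.5194, -0.0296, 0.0676]
tool_rot: [-0.0, 1.0, -0.031, 0.001]
contact_force: [0.7, -0.1, 0.4]
gripper_width: 0.892
grasp_force: 0.0
```

>>> {"op": "jog_arm", "data": {
  "motion": [
    [0, 0, 0, 0, 0, 0, 55],
    [0, 0, 0, 0, 0, 0, 40],
    [0, 0, 0, 0, 0, 0, 40],
    [0, 0, 0, 0, 0, 0, 40],
    [0, 0, 0, 0, 0, -15, 40],
    [0, 0, 0, 0, 0, -45, 40],
    [0, 0, 0, 0, 0, -90, 40],
    [0, 0, 0, 0, 0, -135, 40],
    [0, 0, 0, 0, 0, -150, 40],
    [0, 0, 0, 0, 0, -150, 40]
  ]
}}

```text
t: 11.6
eef_pos: [0.5186, -0.03, 0.2174]
tool_rot: [0.0, 1.0, -0.031, 0.001]
contact_force: [-0.4, 0.4, -3.3]
gripper_width: 0.684
grasp_force: 54.6
```

```bash
python3 plan.py '[[510,290,217,-3.7],[510,290,60,-3.7]]'
```

```text
t 11.6 p [518.6 -30.  217.4] psi -3.58 F [-0.4  0.4 -3.3] w 58.4 gf 54.6 q7 -1.77
[510, 290, 217, -3.7] -> [ 0.    -0.002  0.002] [ -28.6 -318.8    0.4]
[510, 290, 60, -3.7] -> [ 0.    -0.002  0.002] [ -28.9 -318.8  157.4]
```

>>> {"op": "jog_arm", "data": {
  "motion": [
    [0, 0, 0, -2, -20, 0, 40],
    [0, 0, 0, -6, -65, 0, 40],
    [0, 0, 0, -11, -115, 0, 40],
    [0, 0, 0, -15, -165, 0, 40],
    [0, 0, 0, -20, -215, 0, 40],
    [0, 0, 0, -24, -265, 0, 40],
    [0, 0, 0, -27, -300, 0, 40],
    [0, 0, 0, -29, -319, 10, 40],
    [0, 0, 0, -29, -319, 45, 40],
    [0, 0, 0, -29, -319, 90, 40]
  ]
}}

```text
t: 12.85
eef_pos: [0.5094, 0.2892, 0.1245]
tool_rot: [0.0, 1.0, -0.032, -0.0]
contact_force: [0.2, 0.1, -3.6]
gripper_width: 0.685
grasp_force: 54.7
```

>>> {"op": "jog_arm", "data": {
  "motion": [
    [0, 0, 0, 0, 0, 30, 40],
    [0, 0, 0, 0, 0, 52, 40],
    [0, 0, 0, 0, 0, 62, 40],
    [0, 0, 0, 0, 0, 64, 40],
    [0, 0, 0, 0, 0, 64, 40]
  ]
}}

```text
t: 13.48
eef_pos: [0.5093, 0.2895, 0.0624]
tool_rot: [0.0, 1.0, -0.031, -0.0]
contact_force: [-0.1, 1.0, -1.8]
gripper_width: 0.684
grasp_force: 54.4
```

```bash
python3 plan.py '[[510,290,60.5,-3.7]]'
```

```text
t 13.47 p [509.3 289.5  62.4] psi -3.6 F [-0.1  1.  -1.8] w 58.4 gf 54.4 q7 -2.49
[510, 290, 60.5, -3.7] -> [0.001 0.    0.002] [ 0.7 -0.5  1.9]
```

>>> {"op": "jog_arm", "data": {
  "motion": [
    [0, 0, 0, 0, 0, 1, 40],
    [0, 0, 0, 0, 0, 2, 40],
    [0, 0, 0, 0, 0, 2, 70],
    [0, 0, 0, 0, 0, 2, 80],
    [0, 0, 0, 0, 0, 2, 80],
    [0, 0, 0, 0, 0, -25, 80],
    [0, 0, 0, 0, 0, -75, 80],
    [0, 0, 0, 0, 0, -125, 80],
    [0, 0, 0, 0, 0, -155, 80],
    [0, 0, 0, 0, 0, -155, 80]
  ]
}}

```text
t: 14.72
eef_pos: [0.5107, 0.2914, 0.2204]
tool_rot: [-0.001, 1.0, -0.031, 0.002]
contact_force: [-0.6, -0.7, -0.7]
gripper_width: 0.938
grasp_force: 0.0
```

```bash
python3 plan.py '[[513.5,-123.5,217,-3.7]]'
```

```text
t 14.72 p [510.7 291.4 220.4] psi -3.57 F [-0.6 -0.7 -0.7] w 80.1 gf 0.0 q7 -2.4
[513.5, -123.5, 217, -3.7] -> [-0.003 -0.005  0.002] [ 28.6 413.9   2.3]
```

>>> {"op": "jog_arm", "data": {
  "motion": [
    [0, 0, 0, 29, 413, 0, 78],
    [0, 0, 0, 29, 413, 0, 78],
    [0, 0, 0, 29, 413, 0, 78],
    [0, 0, 0, 29, 413, 0, 78],
    [0, 0, 0, 29, 413, 0, 78],
    [0, 0, 0, 29, 413, 0, 78],
    [0, 0, 0, 29, 413, 0, 78],
    [0, 0, 0, 29, 413, 0, 78],
    [0, 0, 0, 29, 413, 0, 78],
    [0, 0, 0, 29, 413, 0, 78]
  ]
}}

```text
t: 15.98
eef_pos: [0.5126, -0.122, 0.2172]
tool_rot: [-0.0, 1.0, -0.03, -0.0]
contact_force: [-0.1, 0.2, -0.0]
gripper_width: 0.91
grasp_force: 0.0
```

```bash
python3 plan.py '[[513.5,-123.5,58,-3.7]]'; python3 -c "
from seg import *
p=shot('side')
for k,X in (('oblong',[.605,.29,.059]),('round',[.51,.29,.065]),('square',[.5135,-.1235,.066])): print(k,bot.tip_of(k+'_center',p)[:2],proj(p,X))
cv2.imwrite('pics/s4.png',cv2.resize(p['pixels'][120:360,180:380,::-1],None,fx=2.5,fy=2.5))"
```

```text
t 15.97 p [ 512.6 -122.   217.2] psi -3.42 F [-0.1  0.2 -0. ] w 77.7 gf 0.0 q7 -1.58
[513.5, -123.5, 58, -3.7] -> [-0.001  0.001  0.005] [  1.1   1.6 159.2]
oblong [{'xy': [296.5, 208.3], 'score': 0.7}, {'xy': [242.0, 287.0], 'score': 0.66}] [242.21  285.414]
round [{'xy': [284.4, 288.3], 'score': 0.8}] [281.7124 289.7701]
square [{'xy': [300.7, 177.6], 'score': 0.72}] [300.1516 175.1227]
```

View pics/s4.png

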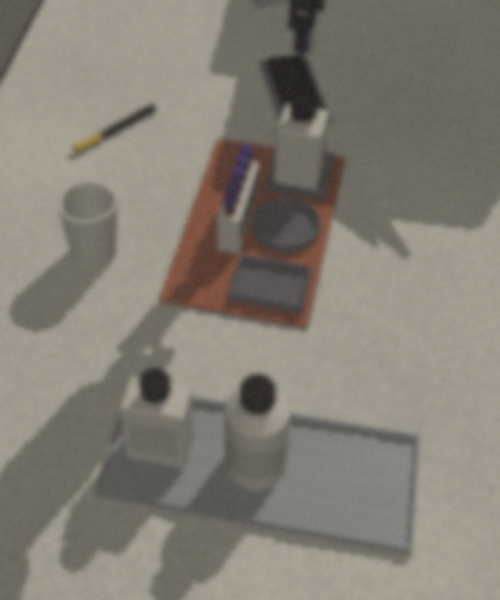

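Round and oblong both stand upright in the tray, caps at about (283,277) and (242,274). The square bottle is still in its cup and the rack has not moved. Taking the square one now.

>>> {"op": "jog_arm", "data": {
  "motion": [
    [0, 0, 0, 1, 1, 50, 78],
    [0, 0, 0, 1, 1, 100, 78],
    [0, 0, 0, 1, 1, 140, 78],
    [0, 0, 0, 1, 1, 156, 78],
    [0, 0, 0, 1, 1, 159, 78],
    [0, 0, 0, 1, 1, 159, 78]
  ]
}}

```text
t: 16.92
eef_pos: [0.5146, -0.1248, 0.0599]
tool_rot: [0.0, 1.0, -0.031, 0.001]
contact_force: [0.0, 0.1, 0.5]
gripper_width: 0.912
grasp_force: 0.0
```

>>> {"op": "jog_arm", "data": {
  "motion": [
    [0, 0, 0, 0, 0, 0, 50],
    [0, 0, 0, 0, 0, 0, 35],
    [0, 0, 0, 0, 0, 0, 35],
    [0, 0, 0, 0, 0, 0, 35],
    [0, 0, 0, 0, 0, -15, 35],
    [0, 0, 0, 0, 0, -45, 35],
    [0, 0, 0, 0, 0, -90, 35],
    [0, 0, 0, 0, 0, -140, 35],
    [0, 0, 0, 0, 0, -158, 35],
    [0, 0, 0, 0, 0, -158, 35]
  ]
}}

```text
t: 18.18
eef_pos: [0.5143, -0.1249, 0.2188]
tool_rot: [0.0, 1.0, -0.031, 0.002]
contact_force: [-0.4, -0.2, -3.4]
gripper_width: 0.626
grasp_force: 53.4
```

```bash
python3 plan.py '[[415,290,217,-3.7],[415,290,54,-3.7]]'
```

```text
t 18.18 p [ 514.3 -124.9  218.8] psi -3.57 F [-0.4 -0.2 -3.4] w 53.5 gf 53.4 q7 -1.58
[415, 290, 217, -3.7] -> [ 0.001 -0.004  0.002] [-124.9 -407.9    1.1]
[415, 290, 54, -3.7] -> [ 0.001 -0.004  0.002] [-125.6 -408.   164.1]
```

>>> {"op": "jog_arm", "data": {
  "motion": [
    [0, 0, 0, -6, -20, 0, 35],
    [0, 0, 0, -20, -65, 0, 35],
    [0, 0, 0, -36, -118, 0, 35],
    [0, 0, 0, -53, -173, 0, 35],
    [0, 0, 0, -70, -228, 0, 35],
    [0, 0, 0, -87, -283, 0, 35],
    [0, 0, 0, -103, -338, 0, 35],
    [0, 0, 0, -116, -380, 0, 35],
    [0, 0, 0, -125, -408, 0, 35],
    [0, 0, 0, -125, -408, 20, 35]
  ]
}}

```text
t: 19.42
eef_pos: [0.4129, 0.2935, 0.1966]
tool_rot: [-0.001, 1.0, -0.029, 0.0]
contact_force: [0.7, -1.2, -3.6]
gripper_width: 0.623
grasp_force: 53.5
```

>>> {"op": "jog_arm", "data": {
  "motion": [
    [0, 0, 0, 0, 0, 35, 35],
    [0, 0, 0, 0, 0, 80, 35],
    [0, 0, 0, 0, 0, 115, 35],
    [0, 0, 0, 0, 0, 135, 35],
    [0, 0, 0, 0, 0, 141, 35],
    [0, 0, 0, 0, 0, 142, 35],
    [0, 0, 0, 0, 0, 142, 35]
  ]
}}

```text
t: 20.3
eef_pos: [0.4142, 0.2903, 0.0548]
tool_rot: [-0.0, 1.0, -0.031, 0.0]
contact_force: [-0.2, -0.7, -3.1]
gripper_width: 0.63
grasp_force: 53.4
```

```bash
python3 plan.py '[[415,290,53,-3.7]]'
```

```text
t 20.3 p [414.2 290.3  54.8] psi -3.57 F [-0.2 -0.7 -3.1] w 53.8 gf 53.4 q7 -2.66
[415, 290, 53, -3.7] -> [0.    0.    0.002] [0.8 0.2 1.8]
```

>>> {"op": "jog_arm", "data": {
  "motion": [
    [0, 0, 0, 0, 0, 1, 35],
    [0, 0, 0, 0, 0, 2, 35],
    [0, 0, 0, 0, 0, 2, 65],
    [0, 0, 0, 0, 0, 2, 78],
    [0, 0, 0, 0, 0, 2, 78],
    [0, 0, 0, 0, 0, -25, 78],
    [0, 0, 0, 0, 0, -75, 78],
    [0, 0, 0, 0, 0, -125, 78],
    [0, 0, 0, 0, 0, -160, 78],
    [0, 0, 0, 0, 0, -160, 78]
  ]
}}

```text
t: 21.55
eef_pos: [0.4156, 0.2915, 0.2175]
tool_rot: [-0.002, 1.0, -0.031, 0.002]
contact_force: [-0.3, 0.6, -0.6]
gripper_width: 0.912
grasp_force: 0.0
```

```bash
python3 plan.py '[[570,-28,200,86.2]]'
python3 - <<'E'
from seg import *
P={n:shot(n) for n in("side","top")}
for t in "square_center round_center oblong_center rack_center cup_round cup_square cup_oblong feed_lane".split():
    r={n:bot.tip_of(t,P[n]) for n in P}
    for n in r: print(t,n,[(np.round(a["xy"],1),round(a["score"],2)) for a in r[n][:2]])
    if all(r.values()): print("   ",*tri([ray(P[n],r[n][0]["xy"]) for n in r]))
save(P["side"],"side5.png");save(P["top"],"top5.png")
im=P["top"]["pixels"][100:290,130:420,::-1];cv2.imwrite("pics/t5.png",cv2.resize(im,None,fx=2.7,fy=2.7,interpolation=cv2.INTER_CUBIC))
E
```

```text
t 21.55 p [415.6 291.5 217.5] psi -3.59 F [-0.3  0.6 -0.6] w 77.9 gf 0.0 q7 -2.51
[570, -28, 200, 86.2] -> [ 1.000e-03 -7.000e-03 -1.567e+00] [174.  309.3  17.3]
square_center side [(array([322.7, 296.8]), 0.57)]
square_center top [(array([159.5, 266.7]), 0.58)]
    [0.4105 0.2919 0.0646] 0.0037744650516392374
round_center side [(array([282.4, 289.5]), 0.95)]
round_center top [(array([158.3, 228.8]), 0.92), (array([164.2, 192.3]), 0.57)]
    [0.507  0.2935 0.0719] 0.0010153511499693694
oblong_center side [(array([242.7, 286.3]), 0.69)]
oblong_center top [(array([161.7, 193.2]), 0.62)]
    [0.6026 0.2896 0.055 ] 0.0014333041337890391
rack_center side [(array([274.6, 196.3]), 0.96)]
rack_center top [(array([279.3, 200.4]), 0.86)]
    [ 0.5765 -0.0275  0.0576] 0.0004929999945793261
cup_round side [(array([295., 211.]), 0.71), (array([296.7, 156. ]), 0.48)]
cup_round top [(array([279.3, 224.5]), 0.58)]
    [ 0.513  -0.0288  0.0055] 0.0022131304127316295
cup_square side [(array([301.9, 189.9]), 0.92)]
cup_square top [(array([317.8, 223.2]), 0.9)]
    [ 0.5092 -0.1411 -0.0107] 0.0031002341992936396
cup_oblong side [(array([289.7, 233.4]), 0.55)]
cup_oblong top [(array([248.4, 221.4]), 0.85)]
    [0.5204 0.0583 0.0014] 0.0007952062396030994
feed_lane side [(array([296.5, 155.8]), 0.92), (array([298.9, 188.7]), 0.17)]
feed_lane top [(array([372.4, 211.6]), 0.87)]
    [ 0.5425 -0.296   0.0026] 3.748267777402534e-05
```

View pics/t5.png

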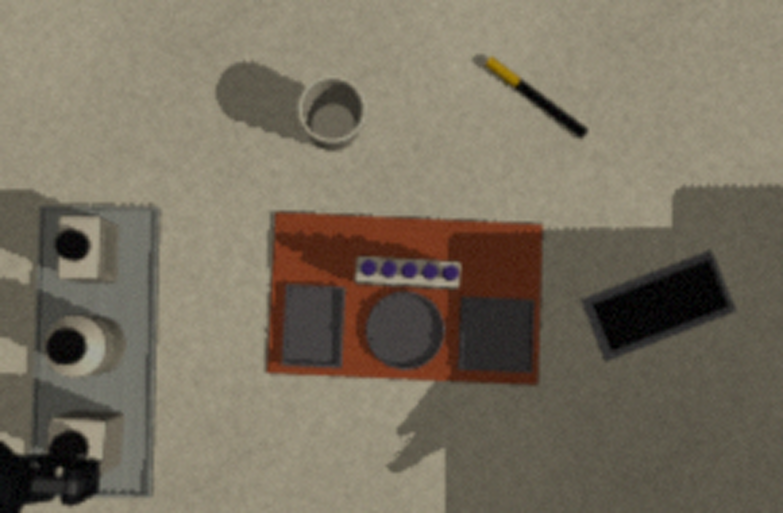

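All three bottles stand upright in the tray at about (157,190), (155,228) and (156,267). The cups are empty, the rack is at about (281,200) and the lane at (374,213). Next is the rack.

>>> {"op": "jog_arm", "data": {
  "motion": [
    [0, 0, -1.56, 174, 316, 10, 60],
    [0, 0, -1.56, 174, 316, 10, 60],
    [0, 0, -1.56, 174, 316, 10, 60],
    [0, 0, -1.56, 174, 316, 10, 60],
    [0, 0, -1.56, 174, 316, 10, 60],
    [0, 0, -1.56, 174, 316, 10, 60],
    [0, 0, -1.56, 174, 316, 10, 60],
    [0, 0, -1.56, 174, 316, 10, 60],
    [0, 0, -1.56, 174, 316, 10, 60],
    [0, 0, -1.56, 174, 316, 10, 60]
  ]
}}

```text
t: 23.7
eef_pos: [0.5682, -0.0362, 0.2046]
tool_rot: [-0.0, 0.733, 0.68, 0.0]
contact_force: [0.8, -0.7, 0.3]
gripper_width: 0.703
grasp_force: 0.0
```

```bash
python3 plan.py '[[576.3,-28,120,85.8],[576.3,-28,26,85.8]]'
```

```text
t 23.7 p [568.2 -36.2 204.6] psi 85.71 F [ 0.8 -0.7  0.3] w 60.0 gf 0.0 q7 -0.34
[576.3, -28, 120, 85.8] -> [ 0.     0.    -0.001] [ 8.7  7.5 84.6]
[576.3, -28, 26, 85.8] -> [ 0.     0.    -0.001] [  8.7   7.5 178.6]
```

>>> {"op": "jog_arm", "data": {
  "motion": [
    [0, 0, 0, 9, 7, 40, 56],
    [0, 0, 0, 9, 7, 85, 56],
    [0, 0, 0, 9, 7, 125, 56],
    [0, 0, 0, 9, 7, 155, 56],
    [0, 0, 0, 9, 7, 172, 56],
    [0, 0, 0, 9, 7, 177, 56],
    [0, 0, 0, 9, 7, 178, 56]
  ]
}}

```text
t: 24.58
eef_pos: [0.5765, -0.0274, 0.0274]
tool_rot: [0.0, 0.733, 0.681, 0.0]
contact_force: [-0.0, -0.4, 0.1]
gripper_width: 0.658
grasp_force: 0.0
```

```bash
python3 plan.py '[[576.3,-28,26,85.8]]'; python3 -c "
from seg import *
p=shot('side')
cv2.imwrite('pics/s6.png',cv2.resize(p['pixels'][140:260,220:370,::-1],None,fx=4,fy=4))"
```

```text
t 24.57 p [576.5 -27.4  27.4] psi 85.78 F [-0.  -0.4  0.1] w 56.2 gf 0.0 q7 -0.51
[576.3, -28, 26, 85.8] -> [0.001 0.    0.   ] [-0.6 -0.2  1.4]
```

View pics/s6.png

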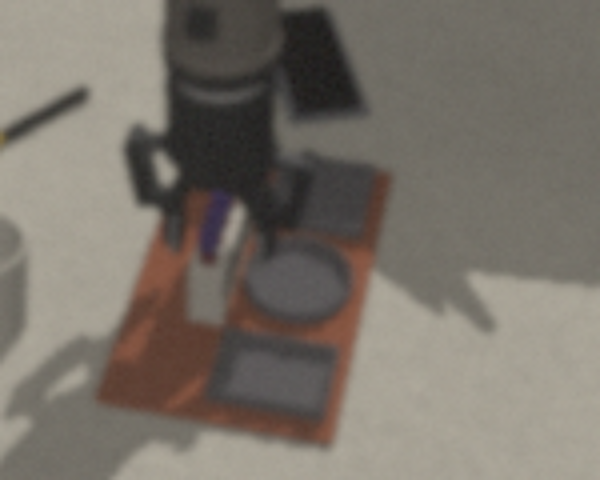

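The fingers straddle the rack at about (263,200) and (287,200) and are clear of it. Gripping and lifting.

>>> {"op": "jog_arm", "data": {
  "motion": [
    [0, 0, 0, 0, 0, 1, 30],
    [0, 0, 0, 0, 0, 1, 12],
    [0, 0, 0, 0, 0, 1, 12],
    [0, 0, 0, 0, 0, 1, 12],
    [0, 0, 0, 0, 0, 1, 12],
    [0, 0, 0, 0, 0, -12, 12],
    [0, 0, 0, 0, 0, -40, 12],
    [0, 0, 0, 0, 0, -80, 12],
    [0, 0, 0, 0, 0, -100, 12],
    [0, 0, 0, 0, 0, -100, 12]
  ]
}}

```text
t: 25.88
eef_pos: [0.5766, -0.0276, 0.128]
tool_rot: [0.001, 0.733, 0.681, 0.001]
contact_force: [-0.1, -0.3, -1.2]
gripper_width: 0.297
grasp_force: 49.7
```

```bash
python3 plan.py '[[540,-297,126,109.7],[540,-297,24,109.7]]'
```

```text
t 25.88 p [576.6 -27.6 128. ] psi 85.8 F [-0.1 -0.3 -1.2] w 25.3 gf 49.7 q7 -0.42
[540, -297, 126, 109.7] -> [ 0.003  0.001 -0.417] [-271.4  -16.8    2. ]
[540, -297, 24, 109.7] -> [ 0.003  0.001 -0.417] [-271.4  -17.1  104. ]
```

>>> {"op": "jog_arm", "data": {
  "motion": [
    [0, 0, -0.03, -20, -1, 0, 12],
    [0, 0, -0.1, -65, -4, 0, 12],
    [0, 0, -0.18, -115, -7, 0, 12],
    [0, 0, -0.25, -165, -10, 0, 12],
    [0, 0, -0.33, -215, -13, 0, 12],
    [0, 0, -0.39, -250, -16, 0, 12],
    [0, 0, -0.417, -271, -17, 0, 12],
    [0, 0, -0.417, -271, -17, 0, 12],
    [0, 0, -0.417, -271, -17, 20, 12],
    [0, 0, -0.417, -271, -17, 50, 12]
  ]
}}

```text
t: 27.12
eef_pos: [0.5397, -0.2945, 0.0755]
tool_rot: [0.0, 0.575, 0.818, 0.0]
contact_force: [-0.5, -0.6, -1.8]
gripper_width: 0.296
grasp_force: 49.6
```

```bash
python3 plan.py '[[540,-297,24,109.7]]'; python3 - <<'E'
from seg import *
P={n:shot(n) for n in("side","top")}
for t in "feed_lane","rack_center":
    r={n:bot.tip_of(t,P[n]) for n in P}
    for n in r: print(t,n,[(np.round(a["xy"],1),round(a["score"],2)) for a in r[n][:2]])
    if all(r.values()): print("   ",*tri([ray(P[n],r[n][0]["xy"]) for n in r]))
a=cv2.resize(P["side"]["pixels"][110:200,250:350,::-1],None,fx=5,fy=5);b=cv2.resize(P["top"]["pixels"][160:260,325:425,::-1],None,fx=3,fy=3)
c=np.zeros((450,800,3),np.uint8);c[:,:500]=a;c[:300,500:]=b;cv2.imwrite("pics/l7.png",c)
E
```

```text
t 27.12 p [ 539.7 -294.5   75.5] psi 109.83 F [-0.5 -0.6 -1.8] w 25.3 gf 49.6 q7 0.39
[540, -297, 24, 109.7] -> [0.001 0.    0.002] [-2.4 -0.7 51.5]
feed_lane side [(array([299.3, 153.1]), 0.79)]
feed_lane top [(array([371.8, 213.3]), 0.75)]
    [ 0.5351 -0.2886  0.0211] 0.002209898086500015
rack_center side [(array([298.5, 131.1]), 0.6)]
rack_center top [(array([160. , 265.5]), 0.73), (array([384.3, 212.6]), 0.65)]
    [0.4758 0.1905 0.4498] 0.02385371697062284
```

View pics/l7.png

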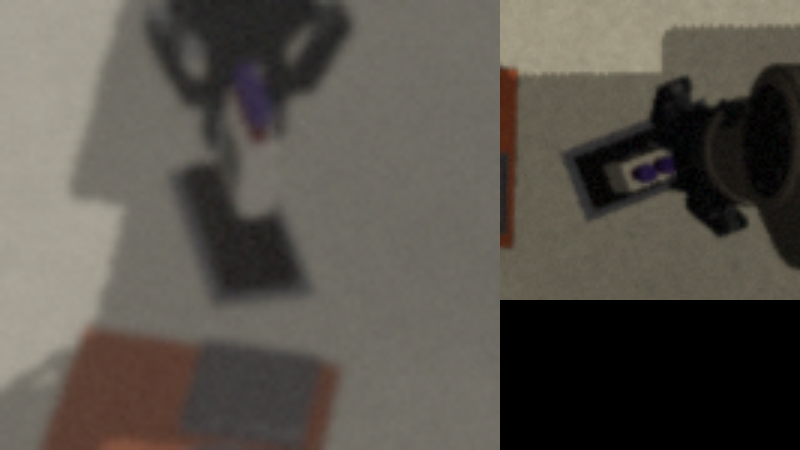

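The rack hangs upright above the lane, lined up lengthwise inside its walls. Lowering.

>>> {"op": "jog_arm", "data": {
  "motion": [
    [0, 0, 0, 0, 0, 20, 12],
    [0, 0, 0, 0, 0, 36, 12],
    [0, 0, 0, 0, 0, 46, 12],
    [0, 0, 0, 0, 0, 50, 12],
    [0, 0, 0, 0, 0, 51, 12],
    [0, 0, 0, 0, 0, 51, 12]
  ]
}}

```text
t: 28.18
eef_pos: [0.5394, -0.2966, 0.026]
tool_rot: [0.0, 0.576, 0.818, 0.0]
contact_force: [0.2, 0.3, -0.8]
gripper_width: 0.302
grasp_force: 49.6
```

```bash
python3 plan.py '[[540,-297,24,109.7]]'
```

```text
t 28.18 p [ 539.4 -296.6   26. ] psi 109.71 F [ 0.2  0.3 -0.8] w 25.8 gf 49.6 q7 0.35
[540, -297, 24, 109.7] -> [0. 0. 0.] [-0.5  0.4  2. ]
```

>>> {"op": "jog_arm", "data": {
  "motion": [
    [0, 0, 0, 0, 0, 1, 12],
    [0, 0, 0, 0, 0, 2, 12],
    [0, 0, 0, 0, 0, 3, 12],
    [0, 0, 0, 0, 0, 3, 12]
  ]
}}

```text
t: 28.68
eef_pos: [0.5392, -0.2966, 0.0235]
tool_rot: [0.0, 0.576, 0.818, -0.0]
contact_force: [-2.8, 0.8, 4.6]
gripper_width: 0.296
grasp_force: 50.6
```

Contact with the floor shows as about +6 N. Releasing and rising.

>>> {"op": "jog_arm", "data": {
  "motion": [
    [0, 0, 0, 0, 0, 0, 35],
    [0, 0, 0, 0, 0, 0, 50],
    [0, 0, 0, 0, 0, 0, 56],
    [0, 0, 0, 0, 0, -20, 56],
    [0, 0, 0, 0, 0, -60, 56],
    [0, 0, 0, 0, 0, -110, 56],
    [0, 0, 0, 0, 0, -160, 60],
    [0, 0, 0, 0, 0, -190, 70],
    [0, 0, 0, 0, 0, -190, 78]
  ]
}}

```text
t: 29.8
eef_pos: [0.541, -0.2969, 0.2171]
tool_rot: [0.003, 0.576, 0.818, 0.0]
contact_force: [0.1, 0.2, -1.6]
gripper_width: 0.912
grasp_force: 0.0
```

```bash
python3 plan.py '[[414.5,290.5,215,-3.7]]'; python3 - <<'E'
from seg import *
p=shot("side");t=shot("top")
print(bot.tip_of("rack_center",p),proj(p,[.54,-.297,.045]))
# cup inner floors: two-view check
for k in ("round","square","oblong"):
    print(k,[(np.round(r[0]["xy"],1),np.round(onz(q,r[0]["xy"],.006),4)) for q in (p,t) for r in [bot.tip_of("cup_"+k,q)] if r])
a=cv2.resize(p["pixels"][110:200,250:350,::-1],None,fx=5,fy=5);cv2.imwrite("pics/l8.png",a)
E
```

```text
t 29.8 p [ 541.  -296.9  217.1] psi 109.72 F [ 0.1  0.2 -1.6] w 77.8 gf 0.0 q7 0.49
[414.5, 290.5, 215, -3.7] -> [ 8.00e-03 -1.00e-03  1.98e+00] [595.6  79.1  -0.6]
[{'xy': [296.0, 145.9], 'score': 0.9}] [297.822  145.8099]
round [(array([277.1, 222.2]), array([ 0.5174, -0.0229,  0.006 ]))]
square [(array([301.9, 190.6]), array([ 0.5047, -0.1201,  0.006 ])), (array([315.1, 223.7]), array([ 0.5112, -0.1304,  0.006 ]))]
oblong [(array([288.8, 233.4]), array([0.5217, 0.0626, 0.006 ])), (array([243.3, 219.3]), array([0.5273, 0.0725, 0.006 ]))]
```

View pics/l8.png

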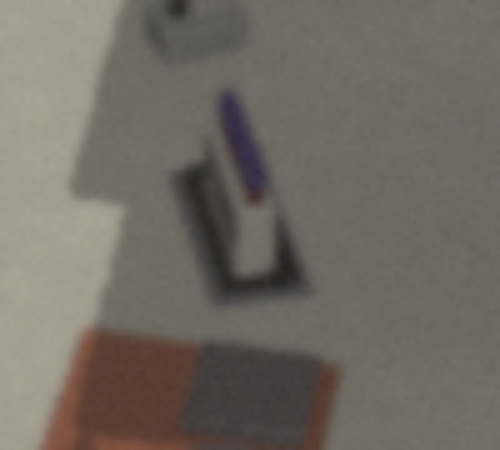

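The rack stands upright on the lane floor, inside its walls. Next I'll fit the empty cups in the clear pictures.

```bash
python3 - <<'E'
from seg import *
T=shot("top");S=shot("side")
for p,f,c in ((T,"top5.png",{"oblong":(245,220),"round":(279,222),"square":(314,223)}),(S,"side6x",None)):
    t=(cv2.imread("pics/"+f)[:,:,::-1] if c else p["pixels"]).astype(int)
    red=(t[:,:,0]>t[:,:,2]+25)&(t[:,:,0]>1.5*t[:,:,2])
    c=c or {"oblong":(289,232),"round":(295,210),"square":(302,189)}
    m=cv2.morphologyEx((~red).astype(np.uint8),2,np.ones((3,3)))
    for k,q in c.items():
        n,l=cv2.connectedComponents(m,connectivity=4); b=l==l[q[1],q[0]]
        R=rect(b);W=np.array([onz(p,r,.015) for r in R]);ctr=W.mean(0)
        print(f,k,b.sum(),R.mean(0),ctr,[round(np.linalg.norm(W[i]-W[i-1]),4) for i in (1,2)],np.degrees(np.arctan2(*(W[1]-W[0])[[1,0]])))
E
```

```text
top5.png oblong 635 [245.5 220.5] [0.5239 0.066  0.015 ] [np.float64(0.059), np.float64(0.081)] -91.02756535873287
top5.png round 641 [279.5 222. ] [ 0.518  -0.0292  0.015 ] [np.float64(0.076), np.float64(0.0783)] -91.03291263391212
top5.png square 733 [313.5 223.5] [ 0.512  -0.1246  0.015 ] [np.float64(0.0762), np.float64(0.0756)] -91.03825507399324
side6x oblong 601 [287.5385 232.8077] [0.5251 0.068  0.015 ] [np.float64(0.0756), np.float64(0.09)] -89.30787975736486
side6x round 193762 [255.5 191.5] [ 0.7771 -0.6212  0.015 ] [np.float64(3.0914), np.float64(2.3938)] -172.64670636739427
side6x square 193762 [255.5 191.5] [ 0.7771 -0.6212  0.015 ] [np.float64(3.0914), np.float64(2.3938)] -172.64670636739427
```

>>> {"op": "jog_arm", "data": {
  "motion": [
    [0, 0, 1.98, 596, 79, 0, 78],
    [0, 0, 1.98, 596, 79, 0, 78],
    [0, 0, 1.98, 596, 79, 0, 78],
    [0, 0, 1.98, 596, 79, 0, 78],
    [0, 0, 1.98, 596, 79, 0, 78],
    [0, 0, 1.98, 596, 79, 0, 78],
    [0, 0, 1.98, 596, 79, 0, 78],
    [0, 0, 1.98, 596, 79, 0, 78],
    [0, 0, 1.98, 596, 79, 0, 78],
    [0, 0, 1.98, 596, 79, 0, 78]
  ]
}}

```text
t: 31.6
eef_pos: [0.4198, 0.2619, 0.2129]
tool_rot: [-0.0, 0.995, 0.101, 0.0]
contact_force: [0.2, 0.5, -0.6]
gripper_width: 0.914
grasp_force: 0.0
```

```bash
python3 plan.py '[[414.5,290.5,215,-3.7]]'
```

```text
t 31.6 p [419.8 261.9 212.9] psi 11.55 F [ 0.2  0.5 -0.6] w 78.0 gf 0.0 q7 -2.24
[414.5, 290.5, 215, -3.7] -> [ 0.    -0.001  0.266] [  0.5 -29.1  -2.1]
```

>>> {"op": "jog_arm", "data": {
  "motion": [
    [0, 0, 0.265, 0, -29, -2, 78],
    [0, 0, 0.265, 0, -29, -2, 78],
    [0, 0, 0.265, 0, -29, -2, 78],
    [0, 0, 0.265, 0, -29, -2, 78]
  ]
}}

```text
t: 32.1
eef_pos: [0.4144, 0.2882, 0.2146]
tool_rot: [0.0, 1.0, -0.029, -0.0]
contact_force: [-0.3, -0.4, 0.1]
gripper_width: 0.915
grasp_force: 0.0
```

```bash
python3 plan.py '[[414.3,290.3,53,-3.7]]'
```

```text
t 32.1 p [414.4 288.2 214.6] psi -3.27 F [-0.3 -0.4  0.1] w 78.1 gf 0.0 q7 -2.54
[414.3, 290.3, 53, -3.7] -> [0.    0.    0.007] [ -0.2  -2.2 161.6]
```

>>> {"op": "jog_arm", "data": {
  "motion": [
    [0, 0, 0.003, 0, -1, 50, 78],
    [0, 0, 0.003, 0, -1, 100, 78],
    [0, 0, 0.003, 0, -1, 140, 78],
    [0, 0, 0.003, 0, -1, 157, 78],
    [0, 0, 0.003, 0, -1, 161, 78],
    [0, 0, 0.003, 0, -1, 161, 78]
  ]
}}

```text
t: 32.85
eef_pos: [0.4151, 0.2902, 0.0548]
tool_rot: [-0.001, 1.0, -0.031, 0.001]
contact_force: [0.0, 0.5, 0.3]
gripper_width: 0.91
grasp_force: 0.0
```

>>> {"op": "jog_arm", "data": {
  "motion": [
    [0, 0, 0, 0, 0, 0, 50],
    [0, 0, 0, 0, 0, 0, 35],
    [0, 0, 0, 0, 0, 0, 35],
    [0, 0, 0, 0, 0, 0, 35],
    [0, 0, 0, 0, 0, -15, 35],
    [0, 0, 0, 0, 0, -45, 35],
    [0, 0, 0, 0, 0, -90, 35],
    [0, 0, 0, 0, 0, -140, 35],
    [0, 0, 0, 0, 0, -158, 35],
    [0, 0, 0, 0, 0, -158, 35]
  ]
}}

```text
t: 34.1
eef_pos: [0.4147, 0.2897, 0.2126]
tool_rot: [-0.0, 1.0, -0.031, 0.001]
contact_force: [-0.9, 0.3, -3.7]
gripper_width: 0.624
grasp_force: 53.7
```

```bash
python3 plan.py '[[513,-124.5,217,-3.7]]'
```

```text
t 34.1 p [414.7 289.7 212.6] psi -3.51 F [-0.9  0.3 -3.7] w 53.3 gf 53.7 q7 -2.55
[513, -124.5, 217, -3.7] -> [-0.001 -0.002  0.003] [123.5 407.4  -4.5]
```

>>> {"op": "jog_arm", "data": {
  "motion": [
    [0, 0, 0, 6, 20, 0, 35],
    [0, 0, 0, 20, 65, 0, 35],
    [0, 0, 0, 36, 118, 0, 35],
    [0, 0, 0, 53, 173, 0, 35],
    [0, 0, 0, 70, 228, 0, 35],
    [0, 0, 0, 87, 283, 0, 35],
    [0, 0, 0, 102, 338, 0, 35],
    [0, 0, 0, 115, 380, 0, 35],
    [0, 0, 0, 123, 407, 0, 35],
    [0, 0, 0, 123, 407, 10, 35]
  ]
}}

```text
t: 35.35
eef_pos: [0.5114, -0.127, 0.1995]
tool_rot: [0.0, 0.999, -0.033, -0.001]
contact_force: [0.5, 1.1, -2.6]
gripper_width: 0.627
grasp_force: 53.6
```

>>> {"op": "jog_arm", "data": {
  "motion": [
    [0, 0, 0, 0, 0, 35, 35],
    [0, 0, 0, 0, 0, 75, 35],
    [0, 0, 0, 0, 0, 105, 35],
    [0, 0, 0, 0, 0, 118, 35],
    [0, 0, 0, 0, 0, 120, 35],
    [0, 0, 0, 0, 0, 120, 35]
  ]
}}

```text
t: 36.1
eef_pos: [0.5129, -0.1239, 0.0823]
tool_rot: [0.0, 1.0, -0.03, 0.001]
contact_force: [-0.1, -0.2, -2.1]
gripper_width: 0.631
grasp_force: 53.5
```

```bash
python3 plan.py '[[513,-124.5,60.5,-3.7]]'
```

```text
t 36.1 p [ 512.9 -123.9   82.3] psi -3.48 F [-0.1 -0.2 -2.1] w 53.9 gf 53.5 q7 -1.72
[513, -124.5, 60.5, -3.7] -> [ 0.    -0.001  0.004] [ 0.1  0.6 21.8]
```

>>> {"op": "jog_arm", "data": {
  "motion": [
    [0, 0, 0, 0, 0, 10, 35],
    [0, 0, 0, 0, 0, 17, 35],
    [0, 0, 0, 0, 0, 21, 35],
    [0, 0, 0, 0, 0, 22, 35],
    [0, 0, 0, 0, 0, 22, 35]
  ]
}}

```text
t: 36.72
eef_pos: [0.5122, -0.1241, 0.0612]
tool_rot: [0.0, 1.0, -0.031, -0.0]
contact_force: [-7.1, 2.1, 15.6]
gripper_width: 0.624
grasp_force: 55.7
```

>>> {"op": "jog_arm", "data": {
  "motion": [
    [0, 0, 0, 0, 0, -1, 35],
    [0, 0, 0, 0, 0, -1, 60],
    [0, 0, 0, 0, 0, -1, 76],
    [0, 0, 0, 0, 0, -1, 78],
    [0, 0, 0, 0, 0, -25, 78],
    [0, 0, 0, 0, 0, -75, 78],
    [0, 0, 0, 0, 0, -125, 78],
    [0, 0, 0, 0, 0, -157, 78],
    [0, 0, 0, 0, 0, -157, 78]
  ]
}}

```text
t: 37.85
eef_pos: [0.5141, -0.1244, 0.2194]
tool_rot: [0.001, 1.0, -0.031, 0.003]
contact_force: [0.1, 1.3, -0.5]
gripper_width: 0.914
grasp_force: 0.0
```

```bash
python3 plan.py '[[509.5,289.7,217,-3.7]]'; python3 - <<'E'
from seg import *
p=shot("side");t=shot("top")
print(bot.tip_of("square_center",p)[:2],proj(p,[.513,-.1245,.066]))
a=cv2.resize(p["pixels"][110:360,200:360,::-1],None,fx=2.4,fy=2.4);b=cv2.resize(t["pixels"][170:270,230:340,::-1],None,fx=3.5,fy=3.5)
c=np.zeros((600,384+385,3),np.uint8);c[:,:384]=a;c[:350,384:]=b;cv2.imwrite("pics/l9.png",c)
E
```

```text
t 37.85 p [ 514.1 -124.4  219.4] psi -3.51 F [ 0.1  1.3 -0.5] w 78.1 gf 0.0 q7 -1.63
[509.5, 289.7, 217, -3.7] -> [ 0.001 -0.006  0.003] [ -29.9 -413.     1.8]
[{'xy': [299.7, 174.5], 'score': 0.8}, {'xy': [295.0, 209.7], 'score': 0.57}] [300.3524 174.9276]
```

View pics/l9.png

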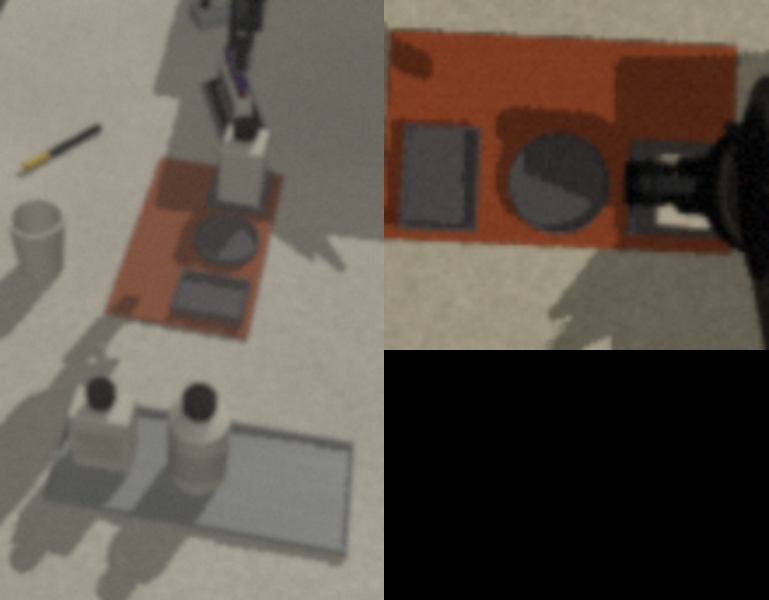

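The square bottle stands upright in its cup at about (300,175), down inside the rim. Next the round one, at about (283,290) in the tray.

>>> {"op": "jog_arm", "data": {
  "motion": [
    [0, 0, 0, -30, -413, 0, 78],
    [0, 0, 0, -30, -413, 0, 78],
    [0, 0, 0, -30, -413, 0, 78],
    [0, 0, 0, -30, -413, 0, 78],
    [0, 0, 0, -30, -413, 0, 78],
    [0, 0, 0, -30, -413, 0, 78],
    [0, 0, 0, -30, -413, 0, 78],
    [0, 0, 0, -30, -413, 0, 78],
    [0, 0, 0, -30, -413, 0, 78],
    [0, 0, 0, -30, -413, 0, 78]
  ]
}}

```text
t: 39.25
eef_pos: [0.5078, 0.2881, 0.216]
tool_rot: [0.001, 0.999, -0.032, -0.0]
contact_force: [-0.0, -1.1, 0.3]
gripper_width: 0.908
grasp_force: 0.0
```

```bash
python3 plan.py '[[509.5,289.7,61,-3.7]]'
```

```text
t 39.25 p [507.8 288.1 216. ] psi -3.62 F [-0.  -1.1  0.3] w 77.6 gf 0.0 q7 -2.47
[509.5, 289.7, 61, -3.7] -> [0.001 0.001 0.001] [  1.7  -2.  155. ]
```

>>> {"op": "jog_arm", "data": {
  "motion": [
    [0, 0, 0, 1, -1, 50, 78],
    [0, 0, 0, 1, -1, 100, 78],
    [0, 0, 0, 1, -1, 138, 78],
    [0, 0, 0, 1, -1, 152, 78],
    [0, 0, 0, 1, -1, 155, 78],
    [0, 0, 0, 1, -1, 155, 78]
  ]
}}

```text
t: 40.0
eef_pos: [0.5095, 0.2913, 0.0631]
tool_rot: [-0.001, 1.0, -0.031, 0.001]
contact_force: [-0.0, -0.9, -0.4]
gripper_width: 0.915
grasp_force: 0.0
```

>>> {"op": "jog_arm", "data": {
  "motion": [
    [0, 0, 0, 0, 0, 0, 55],
    [0, 0, 0, 0, 0, 0, 40],
    [0, 0, 0, 0, 0, 0, 40],
    [0, 0, 0, 0, 0, 0, 40],
    [0, 0, 0, 0, 0, -15, 40],
    [0, 0, 0, 0, 0, -45, 40],
    [0, 0, 0, 0, 0, -90, 40],
    [0, 0, 0, 0, 0, -135, 40],
    [0, 0, 0, 0, 0, -155, 40],
    [0, 0, 0, 0, 0, -155, 40]
  ]
}}

```text
t: 41.25
eef_pos: [0.5093, 0.2916, 0.2192]
tool_rot: [-0.001, 1.0, -0.03, 0.002]
contact_force: [-0.3, 0.7, -2.9]
gripper_width: 0.688
grasp_force: 54.7
```

```bash
python3 plan.py '[[518.5,-29.3,217,-3.7]]'
```

```text
t 41.25 p [509.3 291.6 219.2] psi -3.49 F [-0.3  0.7 -2.9] w 58.8 gf 54.7 q7 -2.47
[518.5, -29.3, 217, -3.7] -> [-0.002 -0.004  0.004] [ 28.7 319.7   1.6]
```

>>> {"op": "jog_arm", "data": {
  "motion": [
    [0, 0, 0, 2, 20, 0, 40],
    [0, 0, 0, 6, 65, 0, 40],
    [0, 0, 0, 10, 115, 0, 40],
    [0, 0, 0, 15, 165, 0, 40],
    [0, 0, 0, 19, 215, 0, 40],
    [0, 0, 0, 24, 265, 0, 40],
    [0, 0, 0, 27, 300, 0, 40],
    [0, 0, 0, 29, 320, 0, 40],
    [0, 0, 0, 29, 320, 15, 40],
    [0, 0, 0, 29, 320, 50, 40]
  ]
}}

```text
t: 42.5
eef_pos: [0.5181, -0.0301, 0.1659]
tool_rot: [-0.0, 1.0, -0.031, 0.001]
contact_force: [0.8, -0.5, -3.5]
gripper_width: 0.683
grasp_force: 54.7
```

>>> {"op": "jog_arm", "data": {
  "motion": [
    [0, 0, 0, 0, 0, 30, 40],
    [0, 0, 0, 0, 0, 60, 40],
    [0, 0, 0, 0, 0, 80, 40],
    [0, 0, 0, 0, 0, 84, 40],
    [0, 0, 0, 0, 0, 84, 40]
  ]
}}

```text
t: 43.12
eef_pos: [0.5175, -0.0297, 0.0823]
tool_rot: [-0.0, 1.0, -0.03, -0.001]
contact_force: [-0.0, 0.4, -2.3]
gripper_width: 0.684
grasp_force: 54.7
```

```bash
python3 plan.py '[[518.5,-29.3,68.5,-3.7]]'
```

```text
t 43.12 p [517.5 -29.7  82.3] psi -3.44 F [-0.   0.4 -2.3] w 58.4 gf 54.7 q7 -1.94
[518.5, -29.3, 68.5, -3.7] -> [0.    0.001 0.005] [ 1.  -0.4 13.8]
```

>>> {"op": "jog_arm", "data": {
  "motion": [
    [0, 0, 0, 1, 0, 6, 40],
    [0, 0, 0, 1, 0, 10, 40],
    [0, 0, 0, 1, 0, 12, 40],
    [0, 0, 0, 1, 0, 13, 40],
    [0, 0, 0, 1, 0, 13, 40]
  ]
}}

```text
t: 43.75
eef_pos: [0.5192, -0.0303, 0.0698]
tool_rot: [-0.0, 1.0, -0.03, 0.0]
contact_force: [-0.4, 0.1, -2.3]
gripper_width: 0.687
grasp_force: 54.7
```

>>> {"op": "jog_arm", "data": {
  "motion": [
    [0, 0, 0, 0, 0, 1, 40],
    [0, 0, 0, 0, 0, 1.5, 40],
    [0, 0, 0, 0, 0, 1.5, 40]
  ]
}}

```text
t: 44.12
eef_pos: [0.5196, -0.0304, 0.0696]
tool_rot: [0.0, 1.0, -0.031, 0.001]
contact_force: [-3.8, -1.1, 10.3]
gripper_width: 0.684
grasp_force: 56.0
```

On the floor. Releasing and rising.

>>> {"op": "jog_arm", "data": {
  "motion": [
    [0, 0, 0, 0, 0, -1, 40],
    [0, 0, 0, 0, 0, -1, 65],
    [0, 0, 0, 0, 0, -1, 76],
    [0, 0, 0, 0, 0, -1, 76],
    [0, 0, 0, 0, 0, -25, 76],
    [0, 0, 0, 0, 0, -75, 76],
    [0, 0, 0, 0, 0, -125, 76],
    [0, 0, 0, 0, 0, -150, 76],
    [0, 0, 0, 0, 0, -150, 76]
  ]
}}

```text
t: 45.25
eef_pos: [0.5204, -0.0303, 0.2202]
tool_rot: [0.0, 1.0, -0.031, 0.002]
contact_force: [0.2, 0.0, -1.0]
gripper_width: 0.891
grasp_force: 0.0
```

```bash
python3 plan.py '[[604.3,290,217,-3.7]]'
```

```text
t 45.25 p [520.4 -30.3 220.2] psi -3.51 F [ 0.2  0.  -1. ] w 76.1 gf 0.0 q7 -1.83
[604.3, 290, 217, -3.7] -> [ 0.    -0.004  0.003] [  64.2 -324.8    3.5]
```

>>> {"op": "jog_arm", "data": {
  "motion": [
    [0, 0, 0, 64, -325, 2, 70],
    [0, 0, 0, 64, -325, 2, 70],
    [0, 0, 0, 64, -325, 2, 70],
    [0, 0, 0, 64, -325, 2, 70],
    [0, 0, 0, 64, -325, 2, 70],
    [0, 0, 0, 64, -325, 2, 70],
    [0, 0, 0, 64, -325, 2, 70],
    [0, 0, 0, 64, -325, 2, 70],
    [0, 0, 0, 64, -325, 2, 70]
  ]
}}

```text
t: 46.38
eef_pos: [0.6031, 0.2877, 0.2161]
tool_rot: [0.001, 0.999, -0.032, 0.0]
contact_force: [0.5, 0.2, -1.0]
gripper_width: 0.819
grasp_force: 0.0
```

```bash
python3 plan.py '[[604.3,290,51,-3.7]]'; python3 -c "
from seg import *
p=shot('side');print([bot.tip_of(k+'_center',p)[:2] for k in ('round','oblong')],proj(p,[.519,-.03,.071]),proj(p,[.604,.29,.059]))"
```

```text
t 46.38 p [603.1 287.7 216.1] psi -3.66 F [ 0.5  0.2 -1. ] w 69.9 gf 0.0 q7 -2.4
[604.3, 290, 51, -3.7] -> [0.001 0.    0.001] [  1.   -2.6 165.1]
[[{'xy': [297.3, 193.4], 'score': 0.63}], [{'xy': [244.1, 289.0], 'score': 0.81}]] [294.6683 194.6142] [242.6197 285.4743]
```

>>> {"op": "jog_arm", "data": {
  "motion": [
    [0, 0, 0, 0, -1, 50, 70],
    [0, 0, 0, 0, -1, 100, 70],
    [0, 0, 0, 0, -1, 145, 70],
    [0, 0, 0, 0, -1, 161, 70],
    [0, 0, 0, 0, -1, 165, 70],
    [0, 0, 0, 0, -1, 165, 70]
  ]
}}

```text
t: 47.28
eef_pos: [0.6038, 0.2918, 0.0529]
tool_rot: [-0.001, 1.0, -0.031, 0.001]
contact_force: [-0.1, 0.4, 0.3]
gripper_width: 0.82
grasp_force: 0.0
```

>>> {"op": "jog_arm", "data": {
  "motion": [
    [0, 0, 0, 0, 0, 0, 35],
    [0, 0, 0, 0, 0, 0, 20],
    [0, 0, 0, 0, 0, 0, 20],
    [0, 0, 0, 0, 0, 0, 20],
    [0, 0, 0, 0, 0, -15, 20],
    [0, 0, 0, 0, 0, -45, 20],
    [0, 0, 0, 0, 0, -90, 20],
    [0, 0, 0, 0, 0, -135, 20],
    [0, 0, 0, 0, 0, -155, 20],
    [0, 0, 0, 0, 0, -155, 20]
  ]
}}

```text
t: 48.52
eef_pos: [0.6032, 0.2915, 0.2074]
tool_rot: [-0.001, 1.0, -0.03, 0.001]
contact_force: [0.2, -0.6, -2.8]
gripper_width: 0.467
grasp_force: 50.6
```

```bash
python3 plan.py '[[524.3,66.3,205,-3.7]]'
```

```text
t 48.52 p [603.2 291.5 207.4] psi -3.49 F [ 0.2 -0.6 -2.8] w 39.9 gf 50.6 q7 -2.4
[524.3, 66.3, 205, -3.7] -> [-0.001 -0.002  0.004] [-65.  229.6   2. ]
```

>>> {"op": "jog_arm", "data": {
  "motion": [
    [0, 0, 0, -6, 20, 0, 20],
    [0, 0, 0, -18, 60, 0, 20],
    [0, 0, 0, -31, 105, 0, 20],
    [0, 0, 0, -44, 155, 0, 20],
    [0, 0, 0, -56, 195, 0, 20],
    [0, 0, 0, -62, 220, 0, 20],
    [0, 0, 0, -65, 229.5, 0, 20],
    [0, 0, 0, -65, 229.5, 15, 20],
    [0, 0, 0, -65, 229.5, 45, 20],
    [0, 0, 0, -65, 229.5, 80, 20]
  ]
}}

```text
t: 49.78
eef_pos: [0.524, 0.068, 0.1244]
tool_rot: [-0.001, 1.0, -0.029, 0.0]
contact_force: [0.6, -0.1, -3.1]
gripper_width: 0.466
grasp_force: 50.6
```

>>> {"op": "jog_arm", "data": {
  "motion": [
    [0, 0, 0, 0, 0, 25, 20],
    [0, 0, 0, 0, 0, 43, 20],
    [0, 0, 0, 0, 0, 52, 20],
    [0, 0, 0, 0, 0, 54, 20],
    [0, 0, 0, 0, 0, 54, 20]
  ]
}}

```text
t: 50.4
eef_pos: [0.5245, 0.0663, 0.0727]
tool_rot: [-0.0, 1.0, -0.03, 0.001]
contact_force: [-0.6, -0.6, -1.5]
gripper_width: 0.468
grasp_force: 50.6
```

```bash
python3 plan.py '[[524.3,66.3,58,-3.7]]'
```

```text
t 50.4 p [524.5  66.3  72.7] psi -3.49 F [-0.6 -0.6 -1.5] w 40.0 gf 50.6 q7 -2.17
[524.3, 66.3, 58, -3.7] -> [ 0.    -0.001  0.004] [-0.2  0.  14.7]
```

>>> {"op": "jog_arm", "data": {
  "motion": [
    [0, 0, 0, 0, 0, 7, 20],
    [0, 0, 0, 0, 0, 11, 20],
    [0, 0, 0, 0, 0, 13, 20],
    [0, 0, 0, 0, 0, 14, 20],
    [0, 0, 0, 0, 0, 14, 20]
  ]
}}

```text
t: 51.02
eef_pos: [0.5238, 0.0659, 0.0587]
tool_rot: [0.0, 1.0, -0.031, -0.0]
contact_force: [-3.3, -1.1, 5.0]
gripper_width: 0.466
grasp_force: 51.0
```

On the floor. Releasing, rising and moving clear towards −x.

>>> {"op": "jog_arm", "data": {
  "motion": [
    [0, 0, 0, 0, 0, 0, 20],
    [0, 0, 0, 0, 0, 0, 50],
    [0, 0, 0, 0, 0, 0, 66],
    [0, 0, 0, 0, 0, 0, 68],
    [0, 0, 0, 0, 0, -25, 68],
    [0, 0, 0, 0, 0, -75, 68],
    [0, 0, 0, 0, 0, -125, 68],
    [0, 0, 0, 0, 0, -165, 68],
    [0, 0, 0, -40, -60, -165, 68],
    [0, 0, 0, -60, -110, -165, 68]
  ]
}}

```text
t: 52.28
eef_pos: [0.4706, 0.1792, 0.2239]
tool_rot: [0.0, 0.999, -0.032, 0.001]
contact_force: [0.2, 0.0, -0.3]
gripper_width: 0.796
grasp_force: 0.0
```

>>> {"op": "jog_arm", "data": {
  "motion": [
    [0, 0, 0, -30, -60, 0, 68],
    [0, 0, 0, -40, -120, 0, 68],
    [0, 0, 0, -40, -150, 0, 68],
    [0, 0, 0, -40, -150, 0, 68]
  ]
}}

```text
t: 52.78
eef_pos: [0.4391, 0.334, 0.2232]
tool_rot: [-0.001, 1.0, -0.028, -0.0]
contact_force: [-1.0, -0.8, -0.1]
gripper_width: 0.795
grasp_force: 0.0
```

```bash
python3 plan.py '[]'; python3 - <<'E'
from seg import *
p=shot("side");t=shot("top")
for k,X in (('oblong',[.524,.066,.065]),('round',[.5185,-.03,.071]),('square',[.513,-.1245,.066])): print(k,bot.tip_of(k+'_center',p)[:1],proj(p,X),bot.tip_of(k+'_center',t)[:1],proj(t,X))
print(bot.tip_of("beaker",t)[:1])
a=cv2.resize(p["pixels"][120:270,190:350,::-1],None,fx=2.5,fy=2.5);b=cv2.resize(t["pixels"][120:250,220:420,::-1],None,fx=2,fy=2)
a=cv2.resize(p["pixels"][110:260,190:350,::-1],None,fx=2.4,fy=2.4)
c=np.zeros((360,384+400,3),np.uint8);c[:,:384]=a;c[:260,384:]=b;cv2.imwrite("pics/f.png",c)
E
```

```text
t 52.77 p [439.1 334.  223.2] psi -3.22 F [-1.  -0.8 -0.1] w 67.9 gf 0.0 q7 -2.61
oblong [{'xy': [287.9, 220.1], 'score': 0.91}] [288.4593 219.931 ] [{'xy': [243.6, 217.9], 'score': 0.91}] [244.8175 220.3288]
round [{'xy': [291.0, 191.3], 'score': 0.65}] [294.8412 194.6337] [{'xy': [279.7, 221.1], 'score': 0.92}] [280.9831 221.7205]
square [{'xy': [301.8, 173.8], 'score': 0.49}] [300.3524 174.9276] [{'xy': [316.3, 224.2], 'score': 0.98}] [316.2808 223.1279]
[{'xy': [255.6, 147.9], 'score': 0.87}]
```

View pics/f.png

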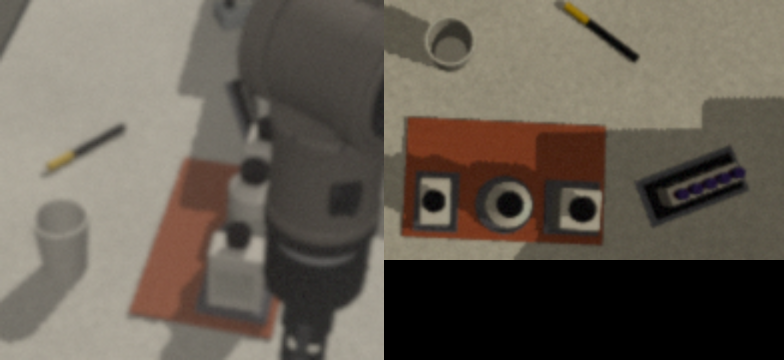

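The top view shows all three bottles upright in their own cups: oblong at about (244,220), round at (283,222) and square at (319,224). The rack is upright in the lane, the beaker has not moved and the gripper is clear.

```bash
python3 -c "
from station import bot
print(bot.hand_in())"
```

```text
the job is handed in; nothing more can be done
None
```

I handed the job in at about 53 s; the last pictures show all three bottles upright in their own cups, the rack upright in the feed lane and the beaker in place, but the hand-in gave no verdict.

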